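# Stand the fallen pasta box back up on the pantry riser

### The arm

A 7-joint arm with a two-finger parallel gripper is mounted at the origin on the work surface. World frame = base frame: x ahead of the robot, y to its left, z up, the work surface at z = 0. Lengths are in mm, angles in rad, forces in N, time in s.
With the tool pointing down it reaches from about 400 to 875 mm from the base axis. Payload 6.5 kg.
Tool frame: the origin (TCP) lies where the fingers leave the gripper's body, on its centre line; the fingertips stand robot.tip_extent ahead of it and the grasp point (between the pads) lies 54 mm ahead of it (robot.tip_extent is the distance from the TCP to the fingertips, in mm); z points along the fingers, y is the line along which they close (so a half turn about z gives the same grasp; the last joint's range is limited). The gripper opens to 85 mm and grips with 20 to 120 N. Pads are 22 mm wide; open, the fingers measure 114 mm over their backs; the gripper's body (76 mm by 85 mm) begins 54 mm behind the grasp point. The pads swing forward as they close: fully open they stand 13 mm farther back than shut.
Start: joints at [1.128, 0.536, -0.004, 1.538, 0.003, 1.067, -0.071], TCP at [239.163, -604.393, 303.89] pointing down, gripper open.
Joint ranges: [-2.7, 2.7], [-0.37, 2.16], [-1.27, 1.26], [0.24, 2.4], [-1.31, 4.45], [0.19, 1.91], [-2.76, 2.76]. Speed limits (rad/s): [2.39, 2.39, 3.14, 3.14, 3.14, 3.14, 3.14].

### API

Orientations are given as a unit quaternion [w, x, y, z].
In Python, from rig import robot gives the robot as it stands.
- The arm moves only by the shell command python3 -m pendant 'ROWS'. ROWS is JSON, one flat list of numbers, 7 for each row, row after row: the shift along the tool's x, y, z in cm, then the turn, a rotation vector about the tool's x, y, z in rad, then the finger opening in cm, from 0 to 8.54. In form: [x, y, z, ax, ay, az, hand, x, y, z, ax, ay, az, hand, ...]. A call has 1 to 12 rows; each row is the pose to reach, as a shift and turn from the pose commanded when the call began, along the tool's axes at that moment; what a row does not reach only later rows make up. A row lasts 1/10 s, in which the tool goes at most 50 mm and 8.59 degrees, less where a joint would pass 70% of its speed; a pose out of reach is approached as far as the arm can. A call with a gripper value outside its range is refused whole. The fingers move at their own pace and stop on an object; the grip force is fixed at half the most. Time passes only in rows, so rows that repeat a pose let the fingers close. It gives the time, the measured TCP pose, the force, the opening and the grip force at its end, in the units of the state.
- robot.state(): the state, without advancing time (a new reading comes with each control period).
- robot.snapshot(name): name is "scene" or "top" or "wrist"; returns the picture (384x512x3 uint8, red, green, blue); there is no depth.
- robot.camera_params(name): a dict with "vertical_fov" (degrees; the focal length in pixels is half the picture's height over the tangent of half this angle, whatever the lens; pixels are square), "cx", "cy" (the principal point, pixels), "cam_to_world" (4x4, takes a point from camera to world coordinates). Camera axes: x right, y down, z forward; pixel columns grow to the right and rows downward; lengths in mm; the calibration is good to about 2 mm. A picture is of the moment at which its call begins: read the wrist's pose just before it. camera_params takes no time and is no camera call; for the wrist camera it gives the pose at the moment of the call.
- robot.finish_job(): hands the job in; it is judged then, once.
The state is a dict: "time": time; "joint_positions": joint angles; "dq": joint speeds; "joint_efforts": joint torques, N m; "ee_pos": TCP position; "orientation": TCP orientation; "contact_force": force on the tool from outside, world axes, zero at the start; "moment": the same for the moment, N m; "finger_gap": finger opening in mm; "grip_force": force on a finger pad.
Only numpy, scipy, OpenCV 4.12 (cv2) and the standard library are available. Lean on these libraries where they do the work, as an engineer would, in place of code of your own. Each camera call takes 0.05 s, during which the arm holds its last target. There are 200 camera calls.

### The job

A flat pasta box has fallen over on the bamboo riser and sticks out over its front. Tip it up so that it stands upright on its long thin edge on the riser, with its broad side flat against the back board, and close it up along the board until its end touches the tall carton. Do not knock over or shove away the carton, the jar, the can or the measuring cup.

Things in the scene. Friction and masses are not known exactly. Their poses are not given: they have to be found in the camera images.
- riser: Fixed bamboo riser (low step shelf). Origin on the work shelf; x points from its open front to its back board (to the robot's left, world +y, within 0.4 rad), y along it, z up. Deck: top at z = 70 mm, 10 mm thick, x from -49 (front edge, no lip) to +50 mm, y from -213 to +213 mm, open underneath. End boards 60 mm above the deck, inner faces at y = -205 and +205 mm.
- board_foot (a point): Where the deck's top meets the inner face of the riser's back board, at mid-length (riser x = +50, y = 0, z = 70 mm); axes as the riser's. The back board runs the riser's whole length, is 8 mm thick and rises 60 mm above the deck.
- box: Loose blue pasta box, printed yellow face, rigid, 130 x 160 x 36 mm (own x, y, z), 0.2 to 0.5 kg. At the start it lies on the deck, face and own z up, x and y within 0.03 rad of the riser's. Origin: centre of its underside as it lies. Its -x long edge overhangs the deck's front by 35 to 52 mm; its +x edge is 4 to 21 mm from the back board. 35 mm or more is free at either end.
- box_center (a point): The middle of the pasta box (18 mm along its z from its origin); axes as the box's. With the box standing as wanted, its 160 mm side still runs along the riser, its own z is level and this point is 65 mm above the deck.
- carton: Tall green rice carton, loose, 0.6 kg, 62 x 62 x 150 mm tall, standing on the deck at one end of the riser (either end), its back and its outer side each about 4 mm from the boards. Origin at the centre of its underside; its axes are parallel to the riser's.
- jar: Amber glass jar with a steel cap, loose, 0.45 kg, 62 mm diameter, 100 mm tall, standing on the deck at the other end of the riser. Origin at the centre of its underside. Leave it alone.
- can: Food can with a red label, 74 mm diameter, 110 mm tall, loose on the work shelf behind the riser (world +y). Origin at the centre of its underside. Leave it alone.
- measure: Steel measuring cup, 72 mm diameter, 55 mm tall, loose on the work shelf to the right of the riser (world -y). Origin at the centre of its underside. Leave it alone.
There are look-alikes about, which are no part of the job. There is more than one size of the box; the job needs the largest.

How it is judged:
By the outcome, as a careful person would: the job done as asked, in the order asked, and still so for the second after the job is handed in, with the robot touching nothing.
It also fails if it takes over 53 s, if anything falls off the work surface, if the arm or the gripper's body presses on something with over 40 N, if the wrist force passes 120 N, or if a joint passes its speed limit or range.

## Working session

There is one attempt and no reset: what is moved stays moved. The work goes in short steps, Python scripts to look and compute and a shell command to move; the robot and the scene stay as the last step left them, time stands still between calls to the robot, and variables do not carry over. Pictures are saved under pics/ and viewed, at most 10 in all, crops included, and the job is handed in when it is done.

```bash
ls; mkdir -p pics; python3 - <<'E'
from rig import robot
import cv2,numpy as np
print(robot.tip_extent); print(robot.state())
for n in("scene","top"):
    im=robot.snapshot(n); cv2.imwrite(f"pics/{n}0.png",im[:,:,::-1]); p=robot.camera_params(n); print(n,p)
    np.savez(f"{n}.npz",K=[p["vertical_fov"],p["cx"],p["cy"]],T=p["cam_to_world"])
a=cv2.imread("pics/top0.png");
cv2.imwrite("pics/top0b.png",cv2.resize(a,(800,600),interpolation=cv2.INTER_CUBIC))
a=cv2.imread("pics/scene0.png");
cv2.imwrite("pics/scene0b.png",cv2.resize(a,(800,600),interpolation=cv2.INTER_CUBIC))
E
```

```text
pics
72.6
{'time': 0.0, 'joint_positions': array([ 1.1278086 ,  0.53719145, -0.00444476,  1.5388352 ,  0.00258972,
        1.06731484, -0.07120083]), 'dq': array([-1.66044873e-03,  2.59206326e-04, -9.85750543e-05,  1.93785244e-03,
       -5.31860474e-04,  2.85227063e-04,  1.94194675e-03]), 'joint_efforts': array([ 1.82405042e-04, -5.83409107e+01,  1.04885515e+00, -2.59099907e+01,
        1.24457965e-02,  9.46244400e-03, -7.99469291e-06]), 'ee_pos': array([ 238.97373791, -603.94431544,  303.01132583]), 'orientation': array([-8.43391414e-04,  9.82299248e-01,  1.87316384e-01, -2.19726525e-04]), 'contact_force': array([-0.29043917, -0.66233913, -0.4763727 ]), 'moment': array([-0.04588899,  0.07368167, -0.01479441]), 'grip_force': 0.0, 'finger_gap': 85.51812145619951}
scene {'vertical_fov': 49.167400285088945, 'cx': 253.279956597949, 'cy': 194.3276701271294, 'cam_to_world': array([[ 8.92787242e-01,  3.73316059e-01, -2.52123105e-01,
         9.20786225e+02],
       [ 4.50429135e-01, -7.48071580e-01,  4.87342289e-01,
        -6.19795462e+02],
       [-6.67342664e-03, -5.48656570e-01, -8.36021192e-01,
         1.11720191e+03],
       [ 0.00000000e+00,  0.00000000e+00,  0.00000000e+00,
         1.00000000e+00]])}
top {'vertical_fov': 53.602305183984434, 'cx': 254.36614873431714, 'cy': 190.8942772216435, 'cam_to_world': array([[-2.45142881e-02, -9.92550113e-01,  1.19345396e-01,
         4.46325115e+02],
       [-9.99375208e-01,  2.73715133e-02,  2.23605345e-02,
        -2.99337622e+01],
       [-2.54606151e-02, -1.18722678e-01, -9.92600969e-01,
         1.13589338e+03],
       [ 0.00000000e+00,  0.00000000e+00,  0.00000000e+00,
         1.00000000e+00]])}
```

View pics/top0b.png

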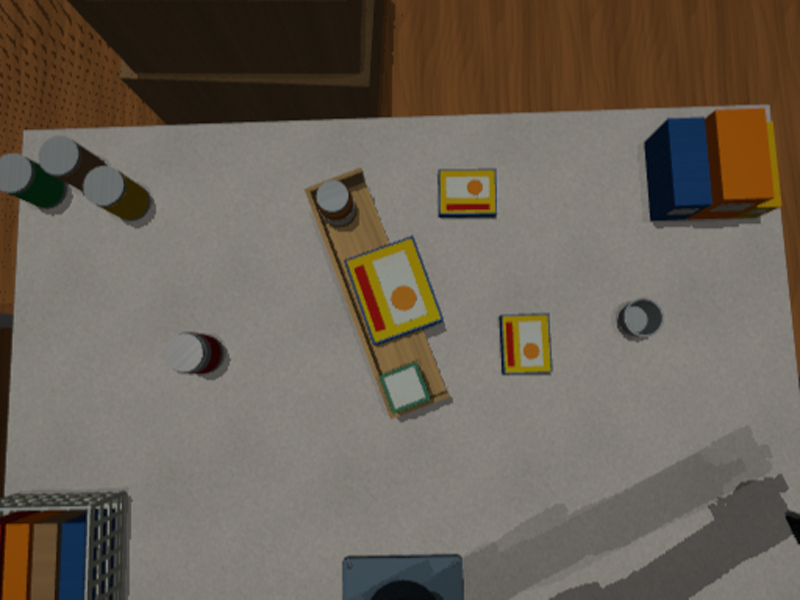

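View pics/scene0b.png

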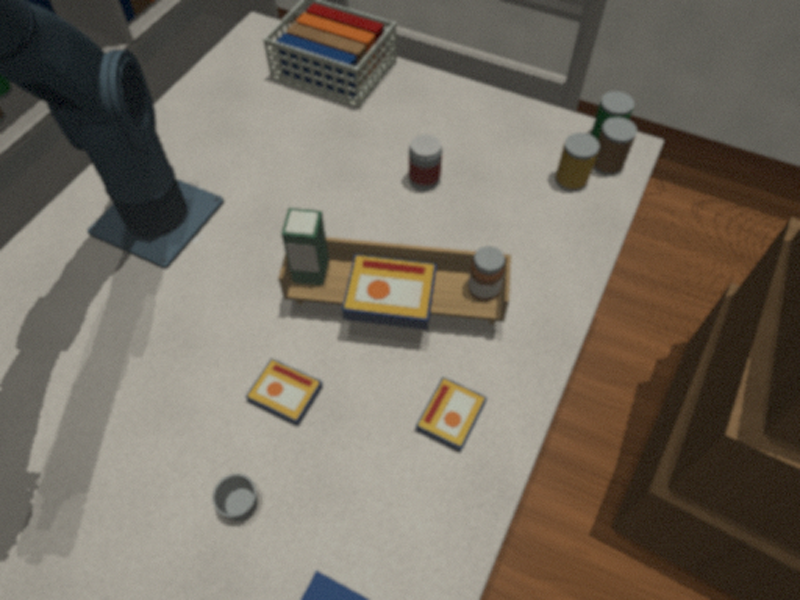

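The top view shows the big box on the riser at (393,290). The look-alikes are two small boxes on the table at (467,193) and (526,344), plus blue and orange cartons at (710,165). I choose the one on the riser, because it is the largest and overhangs the front. The carton is at (407,388), nearer the robot, the jar at (335,200), the can at (195,353) and the cup at (640,319). I'll check the choice in one close crop.

```bash
python3 - <<'E'
import cv2,numpy as np
a=cv2.imread("pics/top0.png")[104:272,190:300]; a=cv2.resize(a,None,fx=3.5,fy=3.5,interpolation=cv2.INTER_CUBIC)
b=cv2.imread("pics/scene0.png")[128:218,175:335]; b=cv2.resize(b,None,fx=2.5,fy=2.5,interpolation=cv2.INTER_CUBIC)
c=np.zeros((588,800,3),np.uint8); c[:a.shape[0],:a.shape[1]]=a; c[:b.shape[0],395:395+b.shape[1]]=b
cv2.imwrite("pics/crop1.png",c)
E
```

```text
(no output)
```

View pics/crop1.png

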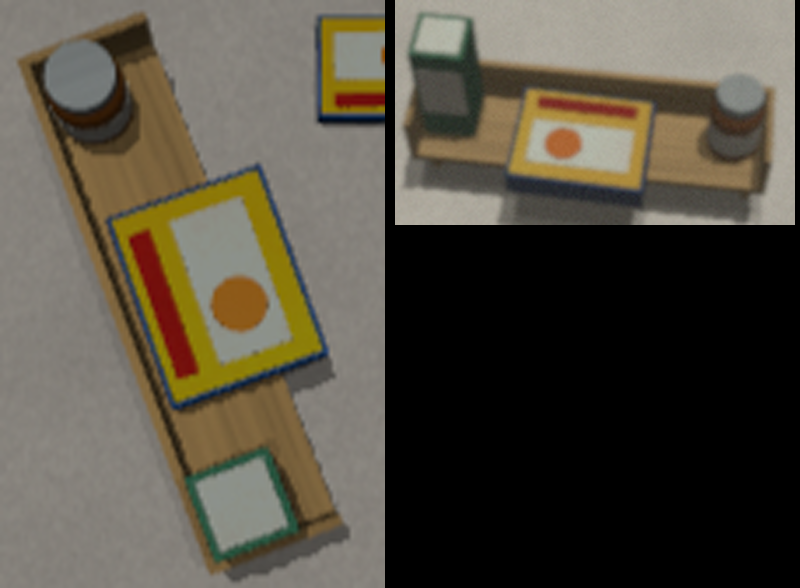

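The crop confirms the large yellow-faced box on the riser. Its top corners are at crop pixels (109,219), (260,166), (327,352) and (177,408). The carton is at the near (+y) end and the jar at the far end.

```bash
cat > h.py <<'E'
import numpy as np
from scipy.optimize import least_squares
def proj(n,P):
    d=np.load(f"{n}.npz");f,cx,cy=d["K"];T=d["T"];f=192/np.tan(np.radians(f/2))
    c=(np.atleast_2d(P)-T[:3,3])@T[:3,:3]
    return c[:,:2]/c[:,2:]*f+[cx,cy]
def w(p,L):
    L=np.atleast_2d(np.array(L,float));c,s=np.cos(p[2]),np.sin(p[2])
    return np.c_[p[0]+c*L[:,0]-s*L[:,1],p[1]+s*L[:,0]+c*L[:,1],L[:,2]]
def fit(obs,x0):
    r=lambda p:np.concatenate([(proj(n,w(p,L))-uv).ravel() for n,L,uv in obs])
    s=least_squares(r,x0,loss="soft_l1");return s.x,r(s.x).reshape(-1,2)
T=lambda l:(np.array(l)+.5)/3.5-.5+[190,104]
S=lambda l:(np.array(l)+.5-[395,0])/2.5-.5+[175,128]
E
python3 - <<'E'
from h import *
np.set_printoptions(precision=3,suppress=True)
ri=[("top",[[58,-213,130],[-49,-213,130],[58,213,130]],T([[20,62],[145,13],[215,572]])),
    ]
ca=[("top",[[31,-31,220],[-31,-31,220],[-31,31,220],[31,31,220]],T([[188,477],[266,449],[298,530],[222,558]]))]
bx=[("top",[[65,-80,106],[-65,-80,106],[-65,80,106],[65,80,106]],T([[109,219],[260,166],[327,352],[177,408]]))]
bs=[("scene",[[65,80,106],[65,-80,106],[-65,-80,106],[-65,80,106]],S([[527,88],[654,100],[643,191],[509,178]]))]
j=[("top",[[0,0,170]],T([[80,76]]))]
R=None
for k,o in dict(riser=ri,carton=ca,box=bx,boxscene=bs,both=bx+bs,jar=j).items():
    p,r=fit(o,[560,20,1.9 if k=='x' else 1.25]);print(k,p,np.abs(r).max())
    if R is None:R=p
    d=p[:2]-R[:2];c,s=np.cos(R[2]),np.sin(R[2]);print('  in riser',c*d[0]+s*d[1],-s*d[0]+c*d[1],p[2]-R[2])
E
```

```text
riser [584.267  23.782   1.919] 1.361258661644797
  in riser 0.0 -0.0 0.0
carton [420.342 -17.497   1.916] 1.4531695156315436
  in riser 17.09156574978328 168.17545614755778 -0.0032130782801809143
box [586.238  -0.723  14.46 ] 1.4905753059964582
  in riser -23.70796406494792 6.5031377632836636 12.541138435925872
boxscene [588.918   1.313   8.199] 1.1188682281038496
  in riser -22.708350388804643 3.2891742585760815 6.279824510959515
both [587.203   0.111  14.468] 1.8934041871725071
  in riser -23.253118415791125 5.311508684772671 12.54925718861553
jar [738.48   97.338   1.25 ] 3.9510462102043675e-07
  in riser 16.56305125237514 -170.05235557938994 -0.6687638531611999
```

```bash
cat >> h.py <<'E'
from scipy.spatial.transform import Rotation as Ro
RP=[584.267,23.782,1.919]
def goal(x,y,z,pitch):  # riser coords TCP; pitch 0=down, 90=pointing to board
    X=np.array([np.sin(RP[2]),-np.cos(RP[2]),0]);Z=np.array([0,0,-1.]);Y=np.cross(Z,X)
    return w(RP,[x,y,z])[0],Ro.from_matrix(np.c_[X,Y,Z])*Ro.from_rotvec([np.radians(pitch),0,0])
def rows(cur,g):
    (p,R),(q,Q)=cur,g
    return np.r_[R.inv().apply(q-p)/10,(R.inv()*Q).as_rotvec()]
def inr(P):
    d=np.array(P)[:2]-RP[:2];c,s=np.cos(RP[2]),np.sin(RP[2]);return np.round([c*d[0]+s*d[1],-s*d[0]+c*d[1],P[2]],1)
E
python3 - <<'E'
from h import *
np.set_printoptions(precision=3,suppress=True)
from scipy.optimize import least_squares
for n,u,z in(("cup",(640,319),50),("sA",(467,193),20),("sB",(526,344),20)):
    s=least_squares(lambda p:(proj("top",[p[0],p[1],z])-np.array(u)/1.5625).ravel(),[600,-100]).x;print(n,s,inr([*s,z]))
st=(np.array([239.163,-604.393,303.89]),Ro.from_quat([.982299,.187316,0,0]))
a=goal(-200,5,300,0);b=goal(-210,5,130,90);print(a[0],rows(st,a),b[0],rows(st,b),rows(a,b))
E
```

```text
cup [ 526.856 -444.883] [-420.9  213.9   50. ]
sA [ 781.159 -143.908] [-224.8 -127.9   20. ]
sB [ 487.995 -242.491] [-217.4  181.3   20. ]
[ 647.809 -165.921  300.   ] [ 54.133 -25.732   0.389   0.      0.      0.029] [ 651.221 -175.321  130.   ] [ 54.104 -24.732  17.389   1.571   0.023   0.023] [ 0.     1.    17.     1.571  0.    -0.   ]
```

```bash
python3 -m pendant '[54.1,-25.7,0.4,0,0,0.029,8.5, 54.1,-25.7,0.4,0,0,0.029,8.5, 54.1,-25.7,0.4,0,0,0.029,8.5, 54.1,-25.7,0.4,0,0,0.029,8.5, 54.1,-25.7,0.4,0,0,0.029,8.5, 54.1,-25.7,0.4,0,0,0.029,8.5, 54.1,-25.7,0.4,0,0,0.029,8.5, 54.1,-25.7,0.4,0,0,0.029,8.5, 54.1,-25.7,0.4,0,0,0.029,8.5, 54.1,-25.7,0.4,0,0,0.029,8.5, 54.1,-25.7,0.4,0,0,0.029,8.5, 54.1,-25.7,0.4,0,0,0.029,8.5]'; python3 -m pendant '[0,0,0,0,0,0,8.5,0,0,0,0.3,0,0,8.5,0,0,0,0.3,0,0,8.5,0,0,0,0.3,0,0,8.5]'; python3 -c "
from rig import robot;print(robot.state()['joint_positions'])"
```

```text
time: 1.3
ee_pos: [648.6, -164.5, 299.5]
orientation: [-0.0, 0.985, 0.173, -0.0]
contact_force: [1.6, -1.2, -0.3]
finger_gap: 85.0
grip_force: 0.0
time: 1.7
ee_pos: [646.8, -171.1, 297.6]
orientation: [-0.148, 0.974, 0.168, -0.027]
contact_force: [1.1, -1.0, -1.1]
finger_gap: 84.9
grip_force: 0.0
[ 0.41100438  0.68179449 -0.20815453  1.34071241 -0.12301875  1.30141018
 -0.94926723]
```

```bash
python3 -m pendant '[0,0,0,0.15,0,0,8.5,0,0,0,0.3,0,0,8.5,0,0,0,0.45,0,0,8.5,0,0,0,0.6,0,0,8.5,0,0,0,0.7,0,0,8.5]';  python3 -c "
from rig import robot;print(robot.state()['joint_positions'])"; python3 -m pendant '[0,0,0,0.15,0,0,8.5,0,0,0,0.3,0,0,8.5,0,0,0,0.45,0,0,8.5,0,0,0,0.57,0,0,8.5,0,0,0,0.57,0,0,8.5]';  python3 -c "
from h import *
from rig import robot;s=robot.state();print(s['joint_positions'],inr(s['ee_pos']));o=s['orientation'];c=(s['ee_pos'],Ro.from_quat([o[1],o[2],o[3],o[0]]));print(rows(c,goal(-210,5,130,90)).round(3))"
```

```text
time: 2.2
ee_pos: [647.2, -166.6, 298.3]
orientation: [-0.473, 0.864, 0.15, -0.084]
contact_force: [0.4, 1.0, -1.3]
finger_gap: 84.9
grip_force: 0.0
[ 0.58725481  0.98490278 -0.34823587  1.05305705 -0.47265139  1.79160747
 -0.88263844]
time: 2.7
ee_pos: [645.5, -159.4, 300.3]
orientation: [-0.695, 0.699, 0.121, -0.123]
contact_force: [2.0, 20.1, 44.6]
finger_gap: 84.9
grip_force: 0.0
[ 0.88467484  1.4688072  -1.26852131  0.92923986 -0.19837866  1.90481859
 -1.38511091] [-193.1    4.9  300.3]
[ 6.1000e-02  1.7042e+01 -1.6030e+00  5.0000e-03 -2.0000e-03 -4.0000e-03]
```

```bash
python3 -m pendant '[0,0,0,0,0,0,8.5,0,0,0,0,0,0,8.5]';  python3 - <<'E'
from rig import robot
import cv2
s=robot.state();print(s['joint_positions'],s['dq'],s['moment'])
cv2.imwrite("pics/s1.png",cv2.resize(robot.snapshot("scene")[:,:,::-1],(800,600)))
E
```

```text
time: 2.9
ee_pos: [645.3, -161.3, 299.6]
orientation: [-0.695, 0.698, 0.122, -0.12]
contact_force: [-1.3, 1.1, 1.1]
finger_gap: 85.5
grip_force: 0.0
[ 0.8855974   1.46764378 -1.26247389  0.9275587  -0.20235045  1.90665444
 -1.37671378] [-0.03697506 -0.1009242  -0.08373279  0.0007322  -0.0346086   0.00671061
  0.0083362 ] [-0.85895893 -0.29716708 -0.02401033]
```

View pics/s1.png

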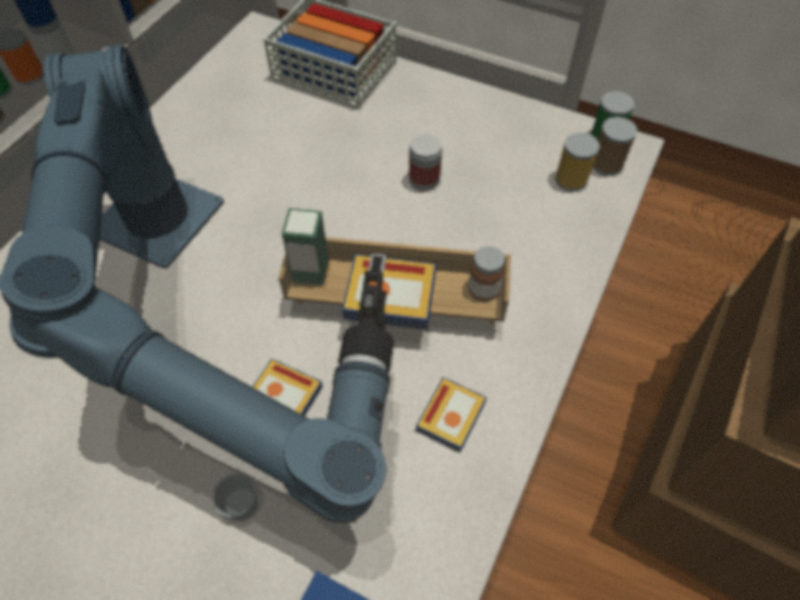

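```bash
cat > st.py <<'E'
from h import *
from rig import robot
s=robot.state();print('q',s['joint_positions'].round(3),'riser',inr(s['ee_pos']),'M',s['moment'].round(2));o=s['orientation']
c=(s['ee_pos'],Ro.from_quat([o[1],o[2],o[3],o[0]]))
D=(goal(0,0,0,0)[1].inv()*c[1]).as_rotvec();print('tool rotvec vs down/riser deg',np.degrees(D).round(2))
E
python3 -m pendant '[0,3,0,0,0,0,8.5,0,6,0,0,0,0,8.5,0,9,0,0,0,0,8.5,0,12,0,0,0,0,8.5,0,14,0,0,0,0,8.5,0,14,0,0,0,0,8.5]';  python3 st.py
```

```text
time: 3.55
ee_pos: [643.9, -157.8, 162.9]
orientation: [-0.693, 0.7, 0.122, -0.119]
contact_force: [-0.5, -0.6, -0.0]
finger_gap: 84.5
grip_force: 0.0
q [ 0.851  1.626 -1.207  0.857 -0.078  1.907 -1.235] riser [-191.     6.   162.9] M [-0.94 -0.36 -0.02]
tool rotvec vs down/riser deg [89.42  0.41  0.11]
```

```bash
python3 -m pendant '[0,2,0,0.01,0,0,8.5,0,4,0,0.01,0,0,8.5,0,4,0,0.01,0,0,8.5]';  python3 st.py; python3 - <<'E'
from rig import robot
import cv2
cv2.imwrite("pics/s2.png",cv2.resize(robot.snapshot("scene")[120:360,130:450,::-1],(800,600)))
E
```

```text
time: 3.85
ee_pos: [640.1, -156.3, 120.8]
orientation: [0.697, -0.697, -0.118, 0.118]
contact_force: [0.1, -0.1, 0.3]
finger_gap: 84.6
grip_force: 0.0
q [ 0.837  1.666 -1.154  0.83  -0.082  1.908 -1.178] riser [-188.3    8.9  120.8] M [-0.99 -0.36 -0.05]
tool rotvec vs down/riser deg [90.02  0.56  0.57]
```

View pics/s2.png

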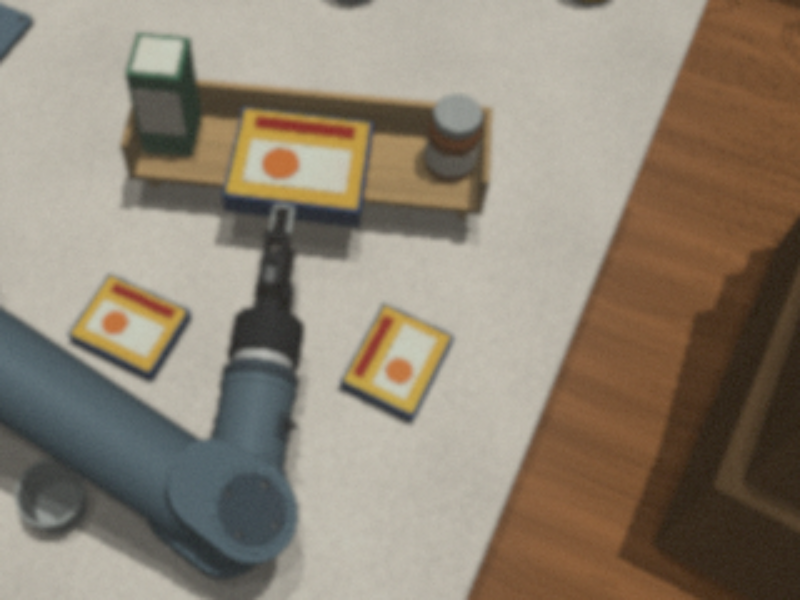

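```bash
python3 -m pendant '[0.2,0.8,0,0,-0.005,-0.005,8.5,0.4,1.6,0,0,-0.01,-0.01,8.5,0.4,1.6,0,0,-0.01,-0.01,8.5]';  python3 st.py;python3 -m pendant '[0,0.6,0,0,0,0,8.5,0,1.2,0,0,0,0,8.5,0,1.2,0,0,0,0,8.5]';  python3 st.py;
```

```text
time: 4.2
ee_pos: [640.3, -151.6, 105.0]
orientation: [0.697, -0.696, -0.123, 0.116]
contact_force: [-0.1, -0.0, -0.3]
finger_gap: 84.9
grip_force: 0.0
q [ 0.822  1.679 -1.131  0.816 -0.085  1.908 -1.144] riser [-184.     7.1  105. ] M [-0.98 -0.3   0.03]
tool rotvec vs down/riser deg [ 8.997e+01  8.200e-01 -4.000e-02]
time: 4.5
ee_pos: [639.4, -151.4, 92.6]
orientation: [0.697, -0.697, -0.122, 0.116]
contact_force: [-0.5, 0.0, 0.4]
finger_gap: 85.1
grip_force: 0.0
q [ 0.816  1.69  -1.114  0.805 -0.086  1.909 -1.126] riser [-183.5    8.    92.6] M [-1.05 -0.31 -0.03]
tool rotvec vs down/riser deg [89.96  0.88  0.12]
```

```bash
python3 -m pendant '[0.05,0,1.5,0,0,0,8.5,0.15,0,3,0,-0.006,0,8.5,0.2,0,4.5,0,-0.012,0,8.5,0.2,0,5.4,0,-0.012,0,8.5,0.2,0,5.4,0,-0.012,0,8.5]';  python3 st.py; python3 - <<'E'
from rig import robot
import cv2,numpy as np
a=cv2.resize(robot.snapshot("scene")[125:245,180:320,::-1],(400,343));b=cv2.resize(robot.snapshot("wrist")[:,:,::-1],(400,300))
c=np.zeros((343,800,3),np.uint8);c[:,:400]=a;c[:300,400:]=b
cv2.imwrite("pics/s3.png",c)
E
```

```text
time: 5.0
ee_pos: [623.2, -99.0, 93.8]
orientation: [0.697, -0.696, -0.127, 0.12]
contact_force: [-0.1, 0.2, 0.5]
finger_gap: 85.3
grip_force: 0.0
q [ 0.836  1.672 -1.118  0.969 -0.081  1.783 -1.122] riser [-128.7    5.3   93.8] M [-0.99 -0.35  0.02]
tool rotvec vs down/riser deg [89.99  0.32 -0.53]
```

View pics/s3.png

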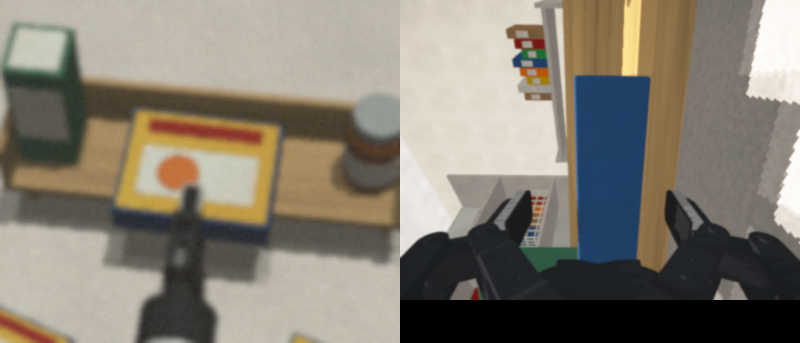

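The wrist view shows the blue long edge at columns 576–650, between the pads at about 520 and 680. The hand is about 5 mm too high, so I'll lower it 5 mm and then close.

```bash
python3 -m pendant '[0,0.5,0,0,0,0,8.5,0,0.5,0,0,0,0,6,0,0.5,0,0,0,0,4,0,0.5,0,0,0,0,3,0,0.5,0,0,0,0,2,0,0.5,0,0,0,0,1,0,0.5,0,0,0,0,1,0,0.5,0,0,0,0,1]';  python3 st.py
```

```text
time: 5.9
ee_pos: [623.9, -100.1, 88.6]
orientation: [0.696, -0.696, -0.126, 0.119]
contact_force: [-0.2, -1.1, -0.3]
finger_gap: 34.9
grip_force: 65.3
q [ 0.833  1.678 -1.116  0.959 -0.078  1.785 -1.118] riser [-129.9    5.    88.6] M [-1.23 -0.21 -0.11]
tool rotvec vs down/riser deg [89.91  0.4  -0.44]
```

```bash
python3 -m pendant '[0,-1,0,0,0,0,1,0,-2,-0.3,0,0,0,1,0,-3.5,-0.6,0,0,0,1,0,-5,-1,0,0,0,1,0,-6.5,-1,0,0,0,1,0,-6.5,-1,0,0,0,1]';  python3 st.py; python3 - <<'E'
from h import *
b=goal(-140,5,154,90)
for p in(75,60,45,30,15,0):
    r=np.radians(p);C=(-33.6,154)
    print(p,rows(b,goal(C[0]-106.4*np.sin(r),5,C[1]+106.4*np.cos(r),p)).round(2))
E
```

```text
time: 6.5
ee_pos: [627.3, -110.0, 157.2]
orientation: [0.696, -0.696, -0.127, 0.118]
contact_force: [0.2, 0.4, -4.1]
finger_gap: 35.0
grip_force: 65.1
q [ 0.861  1.594 -1.148  1.008 -0.126  1.79  -1.18 ] riser [-140.4    5.2  157.2] M [-1.94 -0.68  0.01]
tool rotvec vs down/riser deg [89.87  0.6  -0.59]
75 [ 0.   -2.75  0.36 -0.26  0.    0.  ]
60 [-0.   -5.32  1.43 -0.52  0.    0.  ]
45 [-0.   -7.52  3.12 -0.79  0.   -0.  ]
30 [ 0.   -9.21  5.32 -1.05  0.    0.  ]
15 [  0.   -10.28   7.89  -1.31   0.     0.  ]
0 [  0.   -10.64  10.64  -1.57   0.     0.  ]
```

```bash
python3 -m pendant '[0,-1.4,0.1,-0.13,0,0,1,0,-2.75,0.36,-0.26,0,0,1,0,-4.1,0.8,-0.39,0,0,1,0,-5.3,1.4,-0.52,0,0,1,0,-6.5,2.2,-0.65,0,0,1,0,-7.5,3.1,-0.785,0,0,1]';  python3 st.py; python3 -m pendant '[0,0,0,0,0,0,1]';  python3 st.py;  python3 - <<'E'
from h import *
b=goal(-108.8,5,229,45)
for p in(37.5,30,22.5,15,7.5,0):
    r=np.radians(p);C=(-33.6,154)
    print(p,rows(b,goal(C[0]-106.4*np.sin(r),5,C[1]+106.4*np.cos(r),p)).round(2))
E
```

```text
time: 7.1
ee_pos: [614.9, -80.7, 229.1]
orientation: [-0.375, 0.911, 0.162, -0.061]
contact_force: [-0.1, 0.4, -4.4]
finger_gap: 35.0
grip_force: 64.8
q [ 0.868  1.104 -1.081  1.368  0.186  1.38  -1.284] riser [-108.7    6.9  229.1] M [-1.39 -0.47 -0.05]
tool rotvec vs down/riser deg [44.66  0.52 -0.23]
time: 7.2
ee_pos: [614.9, -76.3, 233.7]
orientation: [-0.376, 0.909, 0.166, -0.061]
contact_force: [-0.5, 1.0, -1.9]
finger_gap: 35.1
grip_force: 64.9
q [ 0.865  1.1   -1.086  1.369  0.183  1.382 -1.283] riser [-104.5    5.3  233.7] M [-1.16 -0.41  0.02]
tool rotvec vs down/riser deg [44.79  0.62 -0.75]
37.5 [ 0.   -1.4   0.07 -0.13  0.    0.  ]
30 [ 0.   -2.77  0.34 -0.26 -0.    0.  ]
22.5 [ 0.   -4.09  0.79 -0.39 -0.    0.  ]
15 [ 0.   -5.33  1.41 -0.52 -0.    0.  ]
7.5 [ 0.   -6.49  2.18 -0.65  0.    0.  ]
0 [ 0.   -7.54  3.1  -0.79  0.    0.  ]
```

```bash
python3 -m pendant '[0,-1.4,0.1,-0.13,0,0,1,0,-2.75,0.36,-0.26,0,0,1,0,-4.1,0.8,-0.39,0,0,1,0,-5.3,1.4,-0.52,0,0,1,0,-6.5,2.2,-0.65,0.01,0,1,0,-7.5,3.1,-0.785,0.01,0.01,1,0,-7.5,3.1,-0.785,0.01,0.01,1]';  python3 st.py; python3 - <<'E'
from rig import robot
import cv2,numpy as np
p=robot.camera_params("wrist")
a=cv2.resize(robot.snapshot("scene")[80:240,160:347,::-1],(400,342));b=cv2.resize(robot.snapshot("wrist")[:,:,::-1],(400,300))
t=cv2.resize(robot.snapshot("top")[100:280,180:310,::-1],(390,540))
c=np.zeros((600,800,3),np.uint8);c[:300,:400]=b;c[300:600,:400]=a[:300];c[:540,405:795]=t
cv2.imwrite("pics/s4.png",c)
E
```

```text
time: 7.9
ee_pos: [587.1, -3.6, 259.8]
orientation: [-0.002, 0.985, 0.172, 0.006]
contact_force: [0.9, 0.8, -3.8]
finger_gap: 35.3
grip_force: 64.9
q [ 0.565  0.648 -0.9    1.72   0.573  1.047 -1.754] riser [-26.7   6.7 259.8] M [ 0.11  0.04 -0.01]
tool rotvec vs down/riser deg [0.12 0.7  0.19]
```

View pics/s4.png

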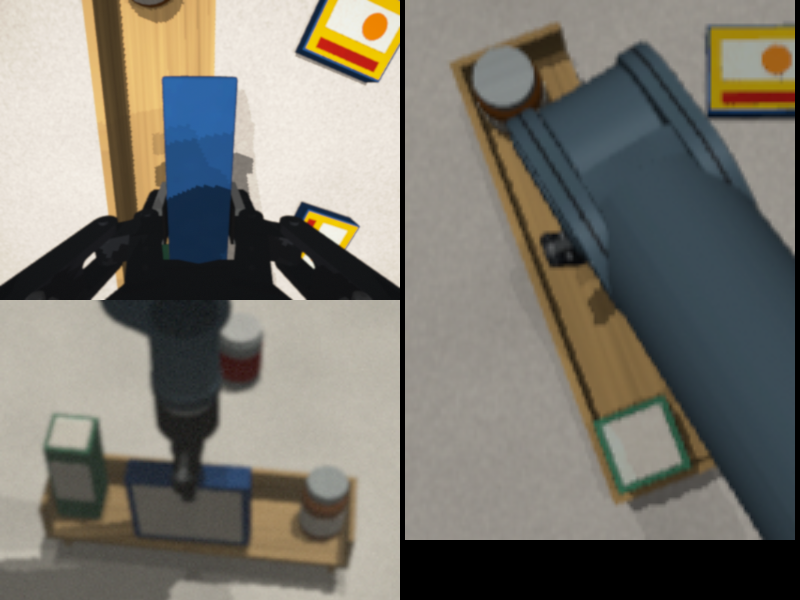

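```bash
python3 -m pendant '[0,-1.5,0.3,0,-0.006,-0.003,1,0,-3,0.8,0,-0.012,-0.003,1,0,-4.2,1.3,0,-0.012,-0.003,1,0,-5.1,1.3,0,-0.012,-0.003,1,0,-5.1,1.3,0,-0.012,-0.003,1,0,-5.1,1.3,0,-0.012,-0.003,1]';  python3 st.py;python3 -m pendant '[0,0,0.1,0,0,0,1,0,0,0.2,0,0,0,1,0,0,0.3,0,0,0,1]'
```

```text
time: 8.65
ee_pos: [572.7, 37.9, 246.6]
orientation: [-0.0, 0.986, 0.169, 0.001]
contact_force: [-0.3, -0.3, -4.0]
finger_gap: 35.0
grip_force: 64.8
q [ 0.494  0.647 -0.894  1.758  0.583  1.022 -1.85 ] riser [ 17.2   6.  246.6] M [-0.01 -0.01  0.01]
tool rotvec vs down/riser deg [0.01 0.14 0.54]
time: 8.95
ee_pos: [573.9, 38.0, 245.0]
orientation: [-0.0, 0.986, 0.168, 0.003]
contact_force: [2.8, 1.4, 5.4]
finger_gap: 35.0
grip_force: 66.0
```

```bash
python3 -m pendant '[0,-0.4,-0.15,0,0,-0.005,1,0,-0.8,-0.15,0,0,-0.005,1,0,-1.1,-0.15,0,0,-0.005,1,0,-1.1,-0.15,0,0,-0.005,1]';  python3 st.py;python3 -m pendant '[0,-0.2,0,0,0,0,1,0,-0.2,0,0,0,0,1]'; python3 st.py
```

```text
time: 9.35
ee_pos: [568.6, 48.9, 245.1]
orientation: [-0.0, 0.985, 0.172, 0.001]
contact_force: [-0.0, -0.3, -1.4]
finger_gap: 35.1
grip_force: 65.1
q [ 0.477  0.645 -0.896  1.768  0.585  1.016 -1.867] riser [ 29.    6.1 245.1] M [-0.16  0.21 -0.03]
tool rotvec vs down/riser deg [-0.01  0.13  0.18]
time: 9.55
ee_pos: [568.2, 50.4, 245.1]
orientation: [-0.0, 0.985, 0.171, 0.001]
contact_force: [-0.3, -0.7, -1.3]
finger_gap: 34.8
grip_force: 65.1
q [ 0.475  0.644 -0.896  1.769  0.585  1.016 -1.871] riser [ 30.5   6.  245.1] M [-0.42  0.19  0.07]
tool rotvec vs down/riser deg [-0.02  0.14  0.22]
```

```bash
python3 -m pendant '[0,-0.15,0,0,0,0,1,0,-0.15,0,0,0,0,1]'; python3 st.py;python3 -m pendant '[0,-0.15,0,0,0,0,1,0,-0.15,0,0,0,0,1]'; python3 st.py;
```

```text
time: 9.75
ee_pos: [567.8, 51.9, 245.1]
orientation: [-0.0, 0.985, 0.171, 0.001]
contact_force: [-0.4, -1.4, -1.4]
finger_gap: 35.1
grip_force: 65.1
q [ 0.473  0.644 -0.896  1.77   0.585  1.015 -1.873] riser [ 32.    5.9 245.1] M [-0.43  0.17  0.15]
tool rotvec vs down/riser deg [-0.01  0.15  0.22]
time: 9.95
ee_pos: [567.3, 53.4, 245.2]
orientation: [-0.0, 0.985, 0.171, 0.001]
contact_force: [0.7, -0.9, -2.0]
finger_gap: 34.8
grip_force: 65.1
q [ 0.471  0.643 -0.897  1.77   0.584  1.014 -1.876] riser [ 33.7   5.8 245.2] M [-0.39  0.11  0.08]
tool rotvec vs down/riser deg [0.   0.16 0.22]
```

```bash
for i in 1 2 3; do python3 -m pendant '[0,-0.12,0,0,0,0,1,0,-0.12,0,0,0,0,1]'|grep -E "contact|grip"; python3 st.py; done
```

```text
contact_force: [-0.3, -1.4, -2.0]
grip_force: 65.0
q [ 0.469  0.643 -0.897  1.771  0.584  1.014 -1.878] riser [ 34.8   5.8 245.2] M [-0.34  0.07  0.04]
tool rotvec vs down/riser deg [-0.    0.17  0.22]
contact_force: [1.4, -4.4, -0.8]
grip_force: 65.1
q [ 0.468  0.642 -0.896  1.772  0.585  1.014 -1.88 ] riser [ 35.    5.8 245.3] M [-1.   -0.16  0.3 ]
tool rotvec vs down/riser deg [-0.08  0.17  0.25]
contact_force: [2.4, -6.4, -0.6]
grip_force: 65.0
q [ 0.467  0.642 -0.896  1.772  0.586  1.014 -1.882] riser [ 35.3   5.8 245.3] M [-1.62 -0.37  0.4 ]
tool rotvec vs down/riser deg [-0.17  0.17  0.28]
```

```bash
python3 -m pendant '[-0.5,0,0,0,0,-0.004,1,-1.2,0,0,0,0,-0.004,1,-2,0,0,0,0,-0.004,1,-2.5,0,0,0,0,-0.004,1,-2.5,0,0,0,0,-0.004,1]'|grep -E "contact|grip"; python3 st.py;python3 -m pendant '[-0.5,0,0,0,0,0,1,-1,0,0,0,0,0,1,-1.5,0,0,0,0,0,1,-1.5,0,0,0,0,0,1]'|grep -E "contact|grip"; python3 st.py
```

```text
contact_force: [3.9, -5.5, -1.2]
grip_force: 65.2
q [ 0.506  0.606 -0.912  1.833  0.575  0.984 -1.876] riser [ 35.4  30.1 245.8] M [-1.32 -0.97 -0.04]
tool rotvec vs down/riser deg [-0.14  0.33  0.12]
contact_force: [4.4, -5.4, -1.2]
grip_force: 65.3
q [ 0.53   0.585 -0.922  1.869  0.567  0.967 -1.872] riser [ 35.5  44.8 245.9] M [-1.35 -1.03 -0.07]
tool rotvec vs down/riser deg [-0.14  0.35  0.11]
```

```bash
python3 -m pendant '[-0.4,0,0,0,0,0,1,-0.7,0,0,0,0,0,1,-0.7,0,0,0,0,0,1]'|grep -E "contact"; python3 st.py;for i in 1 2 3 ; do python3 -m pendant '[-0.15,0,0,0,0,0,1,-0.15,0,0,0,0,0,1]'|grep -E "contact"; python3 st.py|head -1; done
```

```text
contact_force: [4.6, -5.7, -0.7]
q [ 0.541  0.575 -0.927  1.885  0.563  0.959 -1.869] riser [ 35.5  51.4 245.9] M [-1.29 -1.27 -0.11]
tool rotvec vs down/riser deg [-0.13  0.4   0.11]
contact_force: [5.8, -5.2, -1.1]
q [ 0.543  0.573 -0.928  1.888  0.562  0.957 -1.869] riser [ 35.5  52.6 246. ] M [-1.23 -1.44 -0.12]
contact_force: [6.1, -4.4, -1.7]
q [ 0.546  0.571 -0.929  1.891  0.562  0.955 -1.868] riser [ 35.5  54.  246. ] M [-1.19 -1.48 -0.14]
contact_force: [6.0, -5.1, -2.4]
q [ 0.548  0.569 -0.93   1.895  0.561  0.953 -1.868] riser [ 35.6  55.4 246. ] M [-1.27 -1.5  -0.1 ]
```

```bash
python3 - <<'E'
from rig import robot
import cv2,numpy as np
a=cv2.resize(robot.snapshot("scene")[110:220,165:315,::-1],(800,587),interpolation=cv2.INTER_CUBIC)
cv2.imwrite("pics/s5.png",a)
cv2.imwrite("pics/w5.png",robot.snapshot("wrist")[:,:,::-1]);cv2.imwrite("pics/t5.png",robot.snapshot("top")[:,:,::-1])
E
```

```text
(no output)
```

View pics/s5.png

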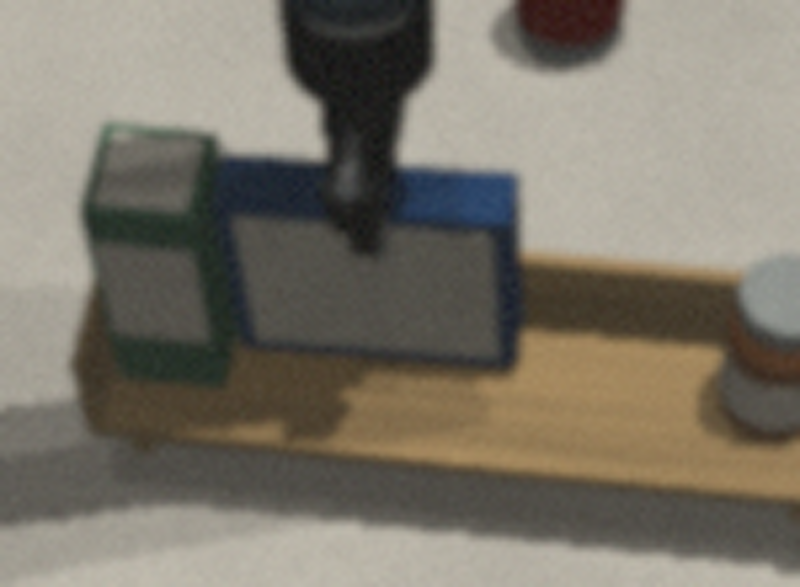

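```bash
python3 - <<'E'
from h import *
np.set_printoptions(precision=1,suppress=True)
S5=lambda P:(proj("scene",P)-[165,110]+.5)*5.333-.5
for d in(0,4):print('carton',S5(w(RP,[[48,139+d,220],[-14,139+d,220],[48,201+d,220],[-14,201+d,220],[-14,139+d,70]])).tolist())
for y in(56,60):print('box',S5(w(RP,[[53,y-80,200],[17,y-80,200],[17,y-80,70]])).tolist())
import cv2
a=cv2.imread("pics/scene0.png")[110:220,165:315].astype(int);b=cv2.imread("pics/s5.png");b=cv2.resize(b,(150,110),interpolation=cv2.INTER_AREA).astype(int)
for r in(24,30,40):print(r,'before',a[r,12:46,1],'now',b[r,12:46,1])
E
```

```text
carton [[214.3294405905375, 134.4889804505383], [192.4257049192312, 225.33628966574793], [99.39401963593919, 124.49374427635709], [74.21680727301936, 214.7043873254571], [221.7481721413778, 391.9323360538279]]
carton [[206.88858567340063, 133.84189444679043], [184.77215328595037, 224.6479166655619], [92.0079301904801, 123.85142089338403], [66.6212283555715, 214.02122848651794], [214.8400290934095, 391.27467798043915]]
box [[521.1851737137537, 178.66528242043782], [513.831135226323, 231.160836081286], [511.8804034390429, 374.44818122119057]]
box [[513.7209385485295, 178.0120155806476], [506.24403779096684, 230.48400516221193], [504.9370372272841, 373.7971221197899]]
24 before [163 161 161 160 160 159 149 130 122 132 141 141 138 136 133 136 139 137
 137 131 134 134 137 137 142 143 147 149 154 158 163 167 163 172] now [176 175 175 175 172 171 157 132 121 133 139 140 133 127 125 126 122 124
 126 126 127 128 130 136 139 143 151 156 161 174 180 182 180 180]
30 before [161 159 161 160 153 132 122 145 169 180 180 178 178 179 179 178 183 180
 181 181 179 183 183 182 168 145 111  84  72 109 147 162 164 166] now [173 172 171 170 156 121  93  87 101 106 107 104 104 103 102  98  99  96
  95  96  91  93  90  87  81  69  51  52  53  54  55  51  54  56]
40 before [161 158 144 112  78  70  68  66  74  77  82  82  88  93  91  90  90  95
 102 104 110 113 111 103  87  71  56  45  51  53  78 121 152 159] now [176 171 148 103  63  50  54  54  57  53  52  53  56  58  58  60  58  58
  62  63  65  65  62  60  57  46  48  44  38  37  42  50  57  59]
```

```bash
cat > edge.py <<'E'
from rig import robot
import numpy as np,cv2
def edges(im):
    o=[]
    for r in range(146,166):
        v=im[r,165:192].astype(float);h=(v[:4].mean()+v[9:13].mean())/2 if 0 else 115
        i=np.where((v[:-1]>h)&(v[1:]<=h))[0][0];o.append(i+(v[i]-h)/(v[i]-v[i+1]))
    return np.array(o)
im=np.mean([robot.snapshot("scene")[:,:,1].astype(float) for _ in range(4)],0)
np.save("e_prev.npy",im)
print("left edge px mean",edges(im).mean().round(3), "start",edges(cv2.imread("pics/scene0.png")[:,:,1]).mean().round(3))
E
python3 edge.py; for i in 1 2; do python3 -m pendant '[-0.1,0,0,0,0,0,1,-0.1,0,0,0,0,0,1]'|grep -E "contact"; python3 st.py|head -1; python3 edge.py; done
```

```text
contact_force: [6.6, -4.6, -1.9]
q [ 0.55   0.568 -0.931  1.897  0.56   0.952 -1.867] riser [ 35.6  56.3 246. ] M [-1.21 -1.65 -0.13]
contact_force: [6.9, -3.8, -1.8]
q [ 0.552  0.566 -0.932  1.899  0.56   0.951 -1.867] riser [ 35.6  57.3 246. ] M [-1.21 -1.66 -0.09]Traceback (most recent call last):
  File "edge.py", line 11, in <module>
    print("left edge px mean",edges(im).mean().round(3), "start",edges(cv2.imread("pics/scene0.png")[:,:,1]).mean().round(3))
                                                                 ~~~~~^^^^^^^^^^^^^^^^^^^^^^^^^^^^^^^^^^^^^^
  File "edge.py", line 7, in edges
    i=np.where((v[:-1]>h)&(v[1:]<=h))[0][0];o.append(i+(v[i]-h)/(v[i]-v[i+1]))
      ~~~~~~~~~~~~~~~~~~~~~~~~~~~~~~~~~~^^^
IndexError: index 0 is out of bounds for axis 0 with size 0
Traceback (most recent call last):
  File "edge.py", line 11, in <module>
    print("left edge px mean",edges(im).mean().round(3), "start",edges(cv2.imread("pics/scene0.png")[:,:,1]).mean().round(3))
                                                                 ~~~~~^^^^^^^^^^^^^^^^^^^^^^^^^^^^^^^^^^^^^^
  File "edge.py", line 7, in edges
    i=np.where((v[:-1]>h)&(v[1:]<=h))[0][0];o.append(i+(v[i]-h)/(v[i]-v[i+1]))
      ~~~~~~~~~~~~~~~~~~~~~~~~~~~~~~~~~~^^^
IndexError: index 0 is out of bounds for axis 0 with size 0
Traceback (most recent call last):
  File "edge.py", line 11, in <module>
    print("left edge px mean",edges(im).mean().round(3), "start",edges(cv2.imread("pics/scene0.png")[:,:,1]).mean().round(3))
                                                                 ~~~~~^^^^^^^^^^^^^^^^^^^^^^^^^^^^^^^^^^^^^^
  File "edge.py", line 7, in edges
    i=np.where((v[:-1]>h)&(v[1:]<=h))[0][0];o.append(i+(v[i]-h)/(v[i]-v[i+1]))
      ~~~~~~~~~~~~~~~~~~~~~~~~~~~~~~~~~~^^^
IndexError: index 0 is out of bounds for axis 0 with size 0
```

```bash
cat > edge2.py <<'E'
import numpy as np,cv2,sys
from rig import robot
im=np.mean([robot.snapshot("scene")[:,:,::-1].astype(float) for _ in range(3)],0)
A=cv2.imread("pics/scene0.png").astype(float)
def e(im,rows,c0,c1):   # strongest-gradient centroid on green channel
    o=[]
    for r in rows:
        g=np.abs(np.diff(im[r,c0:c1,1]));g[g<.4*g.max()]=0
        k=g.argmax();s=slice(max(k-2,0),k+3);o.append((g[s]*np.arange(c0,c1-1)[s]).sum()/g[s].sum())
    return np.median(o)
for nm,I in(("start",A),("now",im)):
    print(nm,"left edge",e(I,range(140,158),174,190).round(2))
    g=lambda c:np.median([(lambda d:(np.argmax(d)))(np.abs(np.diff(I[124:145,x,1]))) for x in c])
    print("  top-left row",g(range(188,200)))
cv2.imwrite("pics/now.png",im)
E
python3 edge2.py
```

```text
start left edge 180.91
  top-left row 11.0
now left edge 179.34
  top-left row 9.0[ WARN:0@4.228] global loadsave.cpp:1063 imwrite_ Unsupported depth image for selected encoder is fallbacked to CV_8U.
```

```bash
python3 - <<'E'
import cv2,numpy as np
A=cv2.imread("pics/scene0.png");B=cv2.imread("pics/now.png");C=cv2.resize(cv2.imread("pics/s5.png"),(150,110),interpolation=cv2.INTER_AREA)
for r in(142,148,154,160,166):
    for n,I,o in(("st",A,0),("s5",C,1),("now",B,0)):
        print(r,n,(I[r-110,10:24,1] if o else I[r,175:189,1]).tolist())
E
```

```text
142 st [159, 159, 162, 158, 157, 157, 142, 125, 132, 154, 177, 180, 178, 180]
142 s5 [173, 172, 174, 175, 173, 165, 139, 100, 76, 82, 87, 89, 92, 88]
142 now [173, 171, 173, 172, 168, 150, 108, 82, 83, 87, 90, 89, 87, 85]
148 st [161, 161, 163, 157, 146, 130, 112, 115, 125, 133, 139, 143, 146, 152]
148 s5 [174, 176, 173, 168, 149, 109, 71, 65, 72, 77, 80, 81, 84, 85]
148 now [172, 176, 173, 157, 122, 83, 69, 70, 76, 76, 79, 80, 83, 86]
154 st [166, 166, 167, 163, 160, 141, 101, 65, 51, 55, 48, 52, 50, 52]
154 s5 [179, 176, 177, 175, 169, 143, 102, 64, 54, 54, 56, 53, 51, 52]
154 now [176, 176, 176, 174, 158, 114, 70, 57, 55, 53, 54, 50, 53, 52]
160 st [164, 165, 165, 166, 167, 162, 147, 113, 83, 67, 73, 77, 76, 77]
160 s5 [177, 180, 179, 178, 178, 176, 159, 123, 90, 78, 81, 82, 82, 81]
160 now [177, 178, 177, 179, 179, 171, 148, 107, 79, 79, 82, 82, 83, 81]
166 st [164, 165, 166, 163, 164, 149, 113, 87, 66, 64, 70, 77, 75, 77]
166 s5 [160, 162, 165, 163, 159, 142, 109, 74, 60, 63, 74, 81, 82, 83]
166 now [164, 162, 162, 163, 160, 146, 108, 74, 60, 65, 77, 81, 82, 81]
```

The carton's top has moved about 2 mm and its foot has not, so the box is touching and starting to lean it. I'll back off, level the box and release.

```bash
python3 -m pendant '[0.1,0,0,0,-0.003,0,1,0.2,0,0.05,0,-0.007,0,1,0.2,0,0.1,0,-0.007,0,1,0.2,0,0.1,0,-0.007,0,1]'|grep contact; python3 st.py; python3 edge2.py 2>/dev/null; python3 - <<'E'
import cv2
B=cv2.imread("pics/now.png")
for r in(142,148,154,160,166):print(r,B[r,175:189,1].tolist())
E
```

```text
contact_force: [3.9, -4.1, -0.1]
q [ 0.544  0.573 -0.928  1.892  0.561  0.962 -1.868] riser [ 35.6  56.  244.9] M [-1.44 -0.9  -0.1 ]
tool rotvec vs down/riser deg [-0.13 -0.06  0.11]
start left edge 180.91
  top-left row 11.0
now left edge 179.89
  top-left row 9.0
142 [174, 171, 172, 173, 170, 155, 123, 87, 83, 91, 91, 91, 90, 89]
148 [175, 174, 172, 162, 133, 88, 65, 69, 76, 77, 78, 81, 82, 85]
154 [176, 177, 178, 176, 165, 133, 86, 56, 56, 53, 54, 55, 54, 52]
160 [178, 176, 180, 179, 179, 174, 155, 115, 84, 78, 81, 81, 82, 81]
166 [164, 163, 163, 163, 163, 145, 107, 75, 60, 65, 77, 79, 83, 80]
```

```bash
python3 -m pendant '[0.15,0.1,0,0,0,0,1,0.15,0.3,0,0,0,0,1,0.15,0.3,0,0,0,0,4,0.15,0.3,0,0,0,0,5,0.15,0.3,0,0,0,0,6,0.15,0.3,0,0,0,0,8,0.15,0.3,0,0,0,0,8.5,0.15,0.3,0,0,0,0,8.5]'; python3 st.py; python3 -m pendant '[0,0,-2,0,0,0,8.5,0,0,-5,0,0,0,8.5,0,0,-9,0,0,0,8.5,0,0,-12,0,0,0,8.5,0,0,-12,0,0,0,8.5]';python3 edge2.py 2>/dev/null; python3 - <<'E'
import cv2,numpy as np
from rig import robot
B=cv2.imread("pics/now.png")
for r in(142,148,154,160,166):print(r,B[r,175:189,1].tolist())
w=robot.snapshot("wrist")[:,:,::-1]
c=np.zeros((600,800,3),np.uint8);c[:300,:400]=cv2.resize(w,(400,300));c[300:,:]=cv2.resize(B[125:218,165:413],(800,300),interpolation=cv2.INTER_CUBIC)
c[:300,400:]=cv2.resize(w[180:384,150:422],(400,300))
cv2.imwrite("pics/s6.png",c)
E
```

```text
time: 15.0
ee_pos: [520.1, 36.8, 244.1]
orientation: [0.0, 0.985, 0.173, -0.002]
contact_force: [-0.2, -0.0, 0.0]
finger_gap: 85.0
grip_force: 0.0
q [ 0.546  0.577 -0.927  1.889  0.56   0.965 -1.863] riser [ 34.2  55.8 244.1] M [-0.03 -0.   -0.07]
tool rotvec vs down/riser deg [-0.01 -0.24 -0.  ]
time: 15.5
ee_pos: [522.3, 37.9, 368.1]
orientation: [0.001, 0.985, 0.173, 0.001]
contact_force: [0.3, 0.6, 0.0]
finger_gap: 84.9
grip_force: 0.0
start left edge 180.91
  top-left row 11.0
now left edge 180.18
  top-left row 9.0
142 [170, 169, 168, 170, 172, 165, 146, 109, 83, 86, 95, 96, 97, 96]
148 [172, 171, 170, 169, 154, 119, 82, 68, 73, 78, 80, 80, 83, 83]
154 [174, 174, 173, 174, 169, 149, 105, 65, 53, 51, 51, 49, 51, 50]
160 [161, 160, 161, 161, 161, 157, 143, 113, 79, 76, 78, 79, 80, 80]
166 [160, 159, 160, 161, 160, 140, 107, 72, 61, 60, 71, 76, 80, 82]
```

View pics/s6.png

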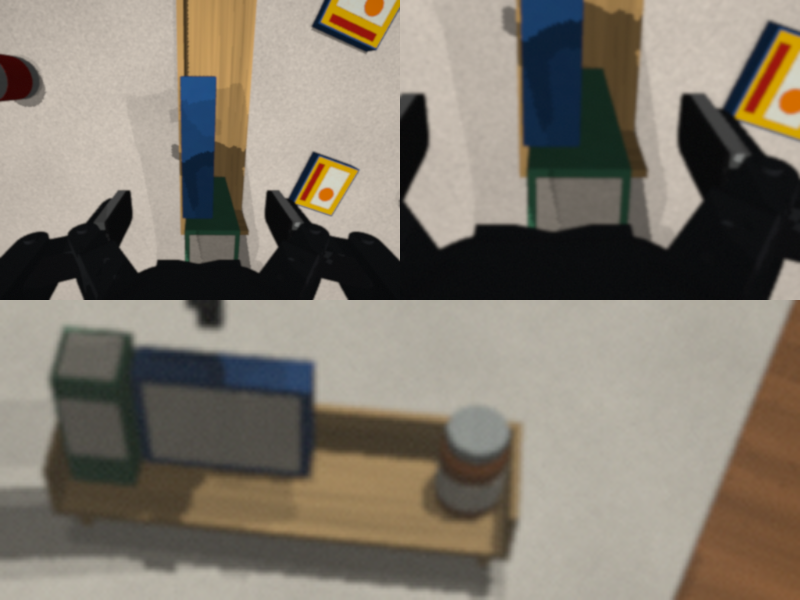

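The carton is back upright in its place and the box stands against the board. To be sure of square end contact, I'll nudge the box's far end gently with closed fingers.

```bash
python3 -m pendant '[3,0.3,0,0,0,0,4,6,0.7,0,0,0,0,2,9,0.7,0,0,0,0,0,12,0.7,0,0,0,0,0,12,0.7,0,0,0,0,0,12,0.7,0,0,0,0,0,12,0.7,0,0,0,0,0]'; python3 st.py; python3 -m pendant '[0,0,4,0,0,0,0,0,0,8,0,0,0,0,0,0,12,0,0,0,0,0,0,15.2,0,0,0,0,0,0,15.2,0,0,0,0,0,0,15.2,0,0,0,0]'; python3 st.py
```

```text
time: 16.4
ee_pos: [634.9, 71.1, 362.7]
orientation: [0.001, 0.985, 0.173, -0.003]
contact_force: [0.7, 1.1, 0.5]
finger_gap: 0.1
grip_force: 0.0
q [ 0.413  0.64  -0.938  1.461  0.522  1.31  -1.79 ] riser [ 27.2 -63.7 362.7] M [-0.05 -0.03 -0.01]
tool rotvec vs down/riser deg [-0.02 -0.35 -0.02]
time: 17.0
ee_pos: [635.0, 70.8, 212.5]
orientation: [0.0, 0.985, 0.173, -0.002]
contact_force: [0.5, 0.4, 0.1]
finger_gap: -0.0
grip_force: 0.0
q [ 0.37   0.787 -0.847  1.6    0.653  1.063 -1.886] riser [ 26.9 -63.8 212.5] M [ 0.01 -0.05 -0.  ]
tool rotvec vs down/riser deg [-0.01 -0.24  0.01]
```

```bash
python3 -m pendant '[-0.8,0,0,0,0.004,0,0,-1.6,0,0,0,0.004,0,0,-2.3,0,0,0,0.004,0,0,-2.3,0,0,0,0.004,0,0]'|grep contact; python3 st.py; for i in 1 2 3 4; do python3 -m pendant '[-0.15,0,0,0,0,0,0,-0.15,0,0,0,0,0,0]'|grep contact; python3 st.py|head -1; done
```

```text
contact_force: [0.6, 1.0, -0.3]
q [ 0.402  0.754 -0.857  1.667  0.65   1.029 -1.894] riser [ 26.7 -40.1 212.4] M [ 0.02 -0.    0.  ]
tool rotvec vs down/riser deg [-0.07 -0.    0.02]
contact_force: [-0.6, -0.5, -0.3]
q [ 0.403  0.754 -0.857  1.669  0.65   1.027 -1.894] riser [ 27.  -39.6 211.9] M [-0.05 -0.04  0.01]
contact_force: [-0.3, 0.3, 0.3]
q [ 0.405  0.753 -0.858  1.673  0.65   1.025 -1.895] riser [ 27.1 -38.  211.6] M [-0.06  0.02 -0.01]
contact_force: [0.6, 1.3, -0.6]
q [ 0.407  0.75  -0.859  1.677  0.65   1.023 -1.895] riser [ 27.1 -36.8 211.8] M [ 0.1  -0.18 -0.05]
contact_force: [2.7, 2.2, -1.1]
q [ 0.409  0.748 -0.86   1.681  0.65   1.02  -1.896] riser [ 27.2 -35.5 212. ] M [ 0.21 -0.49 -0.14]
```

```bash
for i in 1 2 3 4; do python3 -m pendant '[-0.07,0,0,0,0,0,0,-0.07,0,0,0,0,0,0]'|grep contact; python3 st.py|head -1|cut -c50-; done; python3 edge2.py 2>/dev/null; python3 - <<'E'
import cv2
B=cv2.imread("pics/now.png")
for r in(142,148,154,160,166):print(r,B[r,175:189,1].tolist())
E
```

```text
contact_force: [5.0, 1.1, 0.4]
96] riser [ 27.2 -35.2 212.1] M [ 0.35 -0.83 -0.08]
contact_force: [5.4, 2.7, -0.0]
96] riser [ 27.3 -34.7 212.2] M [ 0.4  -0.84 -0.1 ]
contact_force: [5.6, 3.0, -0.8]
96] riser [ 27.3 -34.  212.3] M [ 0.42 -0.82 -0.07]
contact_force: [5.0, 1.6, 0.4]
96] riser [ 27.3 -33.3 212.3] M [ 0.34 -0.86 -0.11]
start left edge 180.91
  top-left row 11.0
now left edge 179.88
  top-left row 11.0
142 [178, 176, 175, 177, 175, 162, 137, 131, 156, 178, 184, 183, 182, 185]
148 [180, 179, 176, 164, 137, 102, 94, 104, 106, 104, 104, 101, 99, 101]
154 [180, 181, 182, 177, 162, 122, 76, 56, 57, 54, 55, 52, 57, 55]
160 [183, 184, 183, 183, 184, 177, 148, 106, 80, 78, 82, 83, 84, 82]
166 [182, 182, 182, 184, 180, 161, 123, 82, 66, 70, 77, 82, 84, 83]
```

The force has levelled off at about 6 N, which is box plus carton friction, so the ends are touching. The carton has shifted only about 1 mm. I'll retreat and check.

```bash
python3 -m pendant '[0.5,0,0,0,0,0,0,1.5,0,0,0,0,0,0,2.5,0,0,0,0,0,0,2.5,0,-5,0,0,0,0,2.5,0,-10,0,0,0,0,2.5,0,-15,0,0,0,0,2.5,6,-20,0,0,0,0,2.5,12,-22,0,0,0,0,2.5,18,-22,0,0,0,0,2.5,22,-22,0,0,0,0,2.5,22,-22,0,0,0,0]'; python3 st.py; python3 - <<'E'
import cv2,numpy as np
from rig import robot
B=robot.snapshot("scene")[:,:,::-1];t=robot.snapshot("top")[:,:,::-1]
c=np.zeros((600,800,3),np.uint8);c[:337,:430]=cv2.resize(B[128:218,175:290],(430,337),interpolation=cv2.INTER_CUBIC)
c[:588,435:800]=cv2.resize(t[104:272,190:294],(365,588),interpolation=cv2.INTER_CUBIC)
c[340:600,:430]=cv2.resize(B[110:330,100:464],(430,260))
cv2.imwrite("pics/s7.png",c)
E
```

```text
time: 20.25
ee_pos: [704.8, -142.0, 431.7]
orientation: [0.001, 0.985, 0.172, -0.0]
contact_force: [0.8, -0.4, -0.0]
finger_gap: -0.5
grip_force: 0.0
q [ 0.593  0.727 -0.897  1.118  0.548  1.526 -1.414] riser [-197.   -56.8  431.7] M [ 0.05 -0.09  0.01]
tool rotvec vs down/riser deg [-0.07 -0.04  0.19]
```

View pics/s7.png

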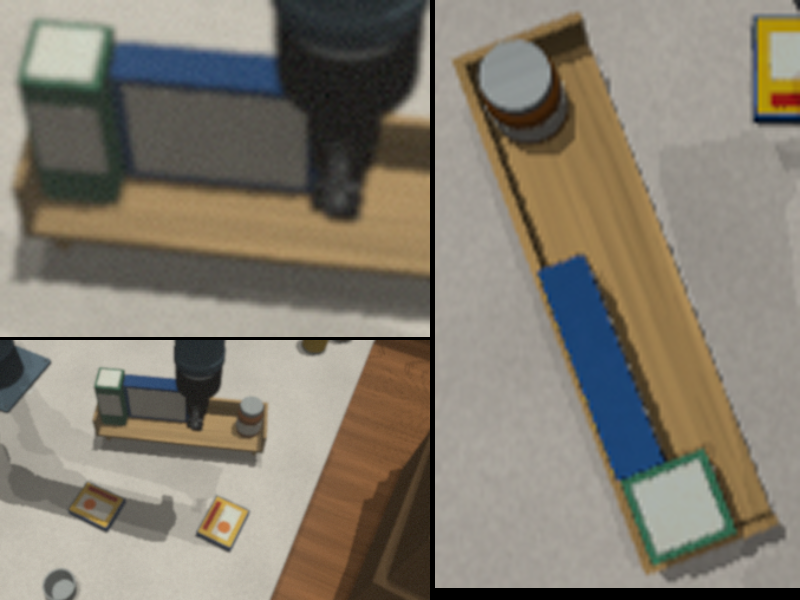

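```bash
python3 - <<'E'
from h import *
T2=lambda l:T(np.array(l)-[435,0])
p,r=fit([("top",[[18,-80,200],[-18,-80,200],[-18,80,200],[18,80,200]],T2([[540,270],[587,255],[665,460],[620,478]]))],[570,40,1.92])
print(inr([*p[:2],200]),np.degrees(p[2]-RP[2]),np.abs(r).max())
import cv2
from rig import robot
t=robot.snapshot("top").astype(int);m=((t[:,:,2]>t[:,:,0]+40)).astype(np.uint8);m[:104]=0;m[272:]=0;m[:,:190]=0;m[:,290:]=0
c=max(cv2.findContours(m,0,2)[0],key=cv2.contourArea);print(cv2.minAreaRect(c))
c,s=None,None
a=proj("top",w(RP,[[50,-80,130],[50,80,130]]));d=a[1]-a[0];print("board dir deg",np.degrees(np.arctan2(d[1],d[0])))
E
```

```text
[ 31.9  58.8 200. ] -0.24803786422712046 1.1654429028364461
((236.7190704345703, 208.569580078125), (64.61622619628906, 14.287365913391113), 68.96248626708984)
board dir deg 68.99030303649887
```

The box is at riser x 31.9 (32 is flush with the board) and y 58.8. Its long side is parallel to the board to within 0.1–0.25°, it touches the carton, and the arm is clear.

```bash
python3 -c "
from rig import robot;print(robot.finish_job())"
```

```text
the job is handed in; nothing more can be done
None
```

The job is handed in: the pasta box stands on its long thin edge, flat against the back board with its end touching the carton; the carton moved only about 1 mm, the jar, can and cup were left alone, and it took about 20 s.

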